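# Roll the objective can up its gutter into the seat

## Task

On the sloped two-lane aluminium gutter, gently push the longer of the two black objective cans up its lane with the fingertips, keeping them behind it all the way, until it drops into the sunken seat at the end stop and cannot roll back; then let go of it and move clear. Only push: do not pick the can up, and leave the shorter can, the jar, the glass dish and the screwdriver alone.

Things in the scene. Friction and masses are not known exactly. Their poses are not given: they have to be found in the camera images.
- gutter: Fixed two-lane aluminium gutter, 240 x 152 mm, on a white stand, sloping 7 degrees. Origin: on the floor surface, midway between the lanes, at the bottom ledge's inner face. x runs uphill along the floor, z is normal to it, y across. Lanes centred at y = +37 and -37 mm, 70 mm wide; side walls 4 mm thick, 12 mm high. Ledge: x = -4 to 0 mm, 10 mm high, fingertips must pass over it.
- lip (a point): Upper end of the smooth floor, midway between the lanes (gutter x = 190, y = 0, z = 0 mm); here the floor steps down 5 mm into the seat. A can let go with its axis short of about gutter x = 193 mm rolls back down to the ledge.
- seat (a point): Where the axis of a seated can lies, midway between the lanes (gutter x = 205, y = 0, z = 19 mm): the sunken seat runs from x = 190 to 230 mm, 5 mm below the floor, lined in dark rubber, and ends at the end stop, an upright plate at x = 230 mm that rises 30 mm above the floor plane. Axes as the gutter's.
- long_can: The longer can: black cylinder with a steel cap, diameter 48 mm, 64 mm long, about 0.2 kg, lying across its lane against the bottom ledge (axis at gutter x = 19.5, z = 24 mm), in either lane. Origin: its centre; its own y is the cylinder's axis; it turns about y as it rolls.
- short_can: The shorter can: same look and diameter (48 mm) but 40 mm long, lying in the other lane against the bottom ledge; to be left alone. Origin: its centre; its own y is its axis.
- jar: Bystander: amber glass jar with white cap, diameter 48 mm, 75 mm tall, standing beyond the upper end of the gutter. Origin: centre of its underside.
- dish: Bystander: closed glass dish, diameter 60 mm, 16 mm high, beside the gutter on its +y side. Origin: centre of its underside.
- driver: Bystander: screwdriver about 150 mm long, lying beside the gutter on its -y side, roughly along it. Origin: centre of its length, on its underside; x along it towards the tip.
There are look-alikes about, which are no part of the job. Leave any purple or turquoise look-alike of the long_can alone.

How it is judged:
By the outcome, as a careful person would: the job done as asked, in the order asked, and still so for the second after the job is handed in, with the robot touching nothing.
It also fails if it takes over 40 s, if anything falls off the work surface, if the arm or the gripper's body presses on something with over 40 N, if the wrist force passes 120 N, or if a joint passes its speed limit or range.

## Robot

A 6-joint arm with a two-finger parallel gripper is mounted at the origin on the work surface. World frame = base frame: x ahead of the robot, y to its left, z up, the work surface at z = 0. Lengths are in m, angles in rad, forces in N, time in s.
With the tool pointing down it reaches from about 0.425 to 0.95 m from the base axis. Payload 3.5 kg.
Tool frame: the origin (TCP) lies at the very end of the fingers, on their centre line; the grasp point (between the pads) lies ctrl.grip_point_offset behind it (ctrl.grip_point_offset is the distance from the TCP to the grasp point, in m); z points along the fingers, y is the direction in which the jaws open and shut (so a half turn about z gives the same grasp; the last joint's range is limited). The gripper opens to 85 mm and grips with 20 to 120 N. Pads are 22 mm wide; open, the fingers measure 114 mm over their backs; the gripper's body (76 mm by 85 mm) begins 54 mm behind the grasp point. The pads swing forward as they close: fully open they stand 13 mm farther back than shut.
Start: joints at [-1.284, 0.286, 1.577, -0, 1.279, -0.15], TCP at [0.286, -0.612, 0.231] pointing down, gripper open.
Joint ranges: [-2.77, 2.77], [-0.9, 2.22], [0.21, 2.48], [-1.53, 4.67], [0.24, 2.81], [-2.84, 2.84]. Speed limits (rad/s): [2.79, 2.79, 3.14, 3.14, 3.14, 3.14].

## Interface

Orientations are given as a unit quaternion [x, y, z, w].
In Python, from plant import ctrl gives the robot as it stands.
- The arm moves only by the tool servo_tool, never from a script. Its argument "increments" is a list of rows, each a list of 5 numbers: the opening, from 0 (shut) to 1 (fully open), then the shift along the world's x, y, z in units of 40 mm (1.0 is 40 mm), then the turn about the world's z in units of 5 degrees (1.0 is 5 degrees). A call has exactly 10 rows; each row is the pose to reach, as a shift and turn from the pose measured when the call began; what a row does not reach only later rows make up. A row lasts 1/12 s, in which the tool goes at most 41.7 mm and 7.16 degrees, less where a joint would pass 70% of its speed; a pose out of reach is approached as far as the arm can. A call with a gripper value outside its range is refused whole. The fingers move at their own pace and stop on an object; "grip_force" is the grip in N (left out, the last holds). Time passes only in rows, so rows that repeat a pose let the fingers close, or fill a call up. It gives the time, the measured TCP pose, the force and the opening at its end, in the units of the state.
- ctrl.get_state(): the state, without advancing time (a new reading comes with each control period).
- ctrl.read_camera(name): name is "scene" or "top"; returns a dict with "frame" (420x560x3 uint8, red, green, blue), "K" (3x3 intrinsics, pixels), "extrinsics" (4x4, takes a point from camera to world coordinates). Camera axes: x right, y down, z forward; pixel columns grow to the right and rows downward; lengths in m; the calibration is good to about 2 mm. A picture is of the moment at which its call begins. There is no depth.
- ctrl.sign_off(): hands the job in, once; it reports no verdict.
Trained networks look in a picture, given as the dict that the camera call returned (one of the last four; its "shot" number tells which), for a name from the list of things; names that differ only in an ending like _2 or _b are one class to them, and where a whole thing is asked for, a point or a joint stands for the part that bears it (a point fixed in the world has none). Each returns a list of dicts, best first, with "conf" (0 to 1); they miss things now and then, are a little off and sometimes report something else, mostly with a low value. They report only what shows in the picture. A call takes as long as a camera call. They do not tell look-alikes from the thing itself.
- ctrl.masks_of(picture, query): "region" (420x560 bool, what is visible of it) and "extent" ([left, top, right, bottom] in pixels, round what is visible of it).
- ctrl.landmark_of(picture, query): "centre" ([row, column] in pixels: a listed point, or the origin of a listed thing).
The state is a dict: "time": time; "qpos": joint angles; "dq": joint speeds; "joint_efforts": joint torques, N m; "eef_pos": TCP position; "tcp_rot": TCP orientation; "contact_force": force on the tool from outside, world axes, zero at the start; "wrist_torque": the same for the moment, N m; "opening": opening from 0.0 (shut) to 1.0 (fully open).
Only numpy, scipy, OpenCV 4.12 (cv2) and the standard library are available. Lean on these libraries where they do the work, as an engineer would, in place of code of your own. Each camera call takes 0.05 s, during which the arm holds its last target. There are 200 camera calls.

## Working session

There is one attempt and no reset: what is moved stays moved. The work goes in short steps, Python scripts to look and compute and a tool call to move; the robot and the scene stay as the last step left them, time stands still between calls to the robot, and variables do not carry over. Pictures are saved under pics/ and viewed, about 8 in all and at most 12, crops included, and the job is handed in when it is done.

Besides the shell and the picture viewer there is one more tool, called after ">>>" as a command line: name --pt "numbers of a row" for each row, then --argument value for the rest. servo_tool: Moves the arm, as the interface text tells. Its arguments: {"type":"object","properties":{"increments":{"type":"array"},"grip_force":{"type":"number"}},"required":["increments"]}

```bash
mkdir -p pics; cat > h.py <<'E'
import numpy as np, cv2
from plant import ctrl
def shot(n,f):
    p=ctrl.read_camera(n); cv2.imwrite('pics/'+f,p["frame"][:,:,::-1]); return p
def ray(p,rc):
    d=np.linalg.inv(p["K"])@[rc[1],rc[0],1]; E=p["extrinsics"]; return E[:3,3],E[:3,:3]@d
def at_z(p,rc,z):
    o,d=ray(p,rc); return o+d*(z-o[2])/d[2]
def tri(p1,a,p2,b):
    A=np.zeros((3,3));v=np.zeros(3);ls=[]
    for p,c in((p1,a),(p2,b)):
        o,d=ray(p,c); d=d/np.linalg.norm(d); M=np.eye(3)-np.outer(d,d); A+=M; v+=M@o; ls.append((o,M))
    x=np.linalg.solve(A,v); return x,[np.linalg.norm(M@(x-o)) for o,M in ls]
def proj(p,X):
    E=np.linalg.inv(p["extrinsics"]); c=p["K"]@(E[:3,:3]@X+E[:3,3]); return c[1]/c[2],c[0]/c[2]
E
python3 - <<'E'
from h import *
np.set_printoptions(precision=3,suppress=True)
s=shot("scene","s1.png");t=shot("top","t1.png")
cv2.imwrite('pics/both1.png',np.hstack([s["frame"],t["frame"]])[:,:,::-1])
for q in ["gutter","lip","seat","long_can","short_can","jar","dish","driver"]:
    for n,p in(("s",s),("t",t)):
        print(q,n,[(np.round(r["centre"],1).tolist(),round(r["conf"],2)) for r in ctrl.landmark_of(p,q)][:4],
         [] if q in("lip","seat") else [(r["extent"],round(r["conf"],2)) for r in ctrl.masks_of(p,q)][:4])
print(ctrl.get_state(),ctrl.grip_point_offset); print(s["extrinsics"],t["extrinsics"],t["K"])
E
```

```text
gutter s [([270.0, 263.3], 0.88)] [([219.3, 131.2, 369.3, 290.2], 0.74)]
gutter t [] [([199.1, 161.4, 319.5, 237.2], 0.71), ([212.5, 246.8, 243.4, 276.8], 0.38)]
lip s [([167.9, 314.2], 0.67)] []
lip t [([198.3, 216.6], 0.66)] []
seat s [([161.2, 318.8], 0.72), ([170.2, 314.8], 0.7)] []
seat t [([196.7, 210.1], 0.88)] []
long_can s [([355.4, 297.9], 0.96), ([259.3, 290.2], 0.84), ([296.3, 214.2], 0.82), ([371.8, 213.2], 0.67)] [([185.3, 345.6, 243.8, 398.4], 0.91), ([264.3, 236.3, 315.4, 284.9], 0.68), ([186.8, 272.9, 236.8, 322.0], 0.64), ([273.6, 324.5, 324.1, 380.7], 0.57)]
long_can t [([141.5, 361.9], 0.94), ([175.8, 303.8], 0.89), ([187.1, 400.5], 0.72), ([219.1, 356.3], 0.6)] [([344.9, 131.5, 378.6, 155.8], 0.92), ([386.1, 168.8, 409.3, 202.6], 0.78), ([337.1, 202.4, 375.2, 237.1], 0.72), ([294.7, 155.8, 317.1, 193.1], 0.57)]
short_can s [([242.0, 248.0], 0.76)] [([229.4, 223.9, 265.5, 259.1], 0.62)]
short_can t [([213.8, 310.3], 0.94)] [([295.5, 200.1, 320.3, 225.8], 0.76)]
jar s [([150.4, 355.7], 0.9), ([171.1, 316.5], 0.65)] [([338.8, 112.7, 370.8, 156.6], 0.59)]
jar t [([18
[... 557 characters left out ...]
rray([ 0.001,  0.   ,  0.   , -0.001, -0.001, -0.   ]), 'joint_efforts': array([  0.   , -40.595, -29.293,  -0.   ,   0.001,   0.   ]), 'eef_pos': array([ 0.286, -0.612,  0.231]), 'tcp_rot': array([ 0.976,  0.217,  0.   , -0.   ]), 'contact_force': array([ 0.035, -0.078, -0.084]), 'wrist_torque': array([ 0.037,  0.059, -0.03 ]), 'opening': 1.0000921663800186} 0.0187
[[ 0.869  0.418 -0.265  0.741]
 [ 0.495 -0.738  0.458 -0.349]
 [-0.004 -0.529 -0.848  0.683]
 [ 0.     0.     0.     1.   ]] [[-0.002 -0.998  0.06   0.479]
 [-1.    -0.    -0.028  0.012]
 [ 0.028 -0.06  -0.998  1.098]
 [ 0.     0.     0.     1.   ]] [[531.884   0.    274.995]
 [  0.    531.884 213.506]
 [  0.      0.      1.   ]]
```

View pics/s1.png

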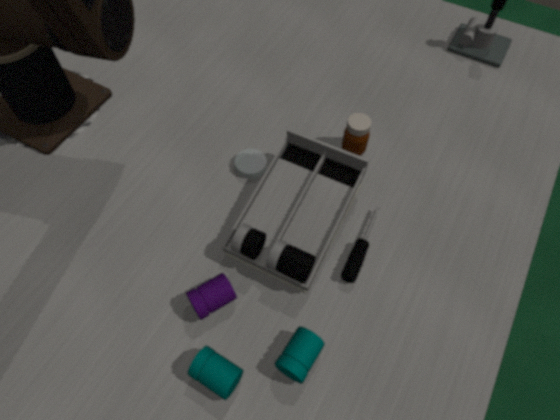

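View pics/t1.png

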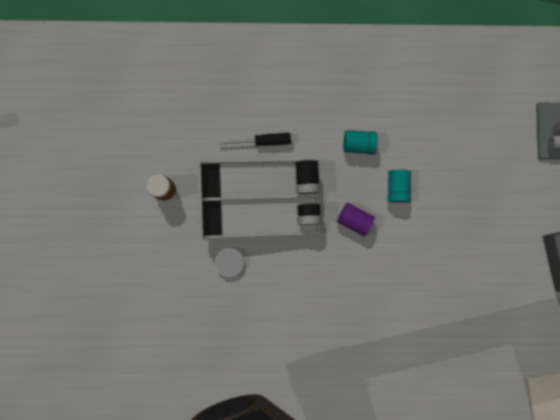

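Candidates for long_can in the top view: black long can (176,304) in the far lane, black shorter can (214,310), turquoise (142,361) and (187,400), purple (219,356). I choose the black one at (176,304), which is longer than the one at (214,310). Next I fit the gutter pose and check it in a close crop.

```bash
python3 - <<'E'
from h import *
from scipy.optimize import least_squares
from scipy.spatial.transform import Rotation as R
np.set_printoptions(precision=4,suppress=True)
s=shot("scene","s2.png");t=shot("top","t2.png")
M={"long_can":(.0195,-.037,.024),"short_can":(.0195,.037,.024),"lip":(.19,0,0),"seat":(.205,0,.019),"gutter":(0,0,0)}
px={("long_can",0):(259.3,290.2),("long_can",1):(175.8,303.8),("short_can",0):(242,248),("short_can",1):(213.8,310.3),("lip",0):(167.9,314.2),("lip",1):(198.3,216.6),("seat",0):(161.2,318.8),("seat",1):(196.7,210.1),("gutter",0):(270,263.3)}
P=(s,t)
def T(v): return R.from_euler('z',v[3])*R.from_euler('y',-np.radians(7)),v[:3]
def f(v):
    r,o=T(v); return np.concatenate([np.subtract(proj(P[i],r.apply(M[q])+o),c) for (q,i),c in px.items()])
x0=np.r_[at_z(t,(195,318),.04),np.pi/2]
v=least_squares(f,x0,loss='soft_l1').x
print(v,np.degrees(v[3])); print(f(v).reshape(-1,2))
np.save('g.npy',v); r,o=T(v)
for q in M: print(q,r.apply(M[q])+o)
out=[]
for p,(a,b,c,d) in((s,(120,300,200,400)),(t,(120,280,140,340))):
    im=cv2.resize(p["frame"][:,:,::-1],None,fx=4,fy=4,interpolation=cv2.INTER_CUBIC); im=cv2.convertScaleAbs(im,alpha=1.5)
    def L(A,B,col):
        u,w=[proj(p,r.apply(np.array(x)/1000)+o) for x in(A,B)]
        cv2.line(im,*[(int(4*k[1]+2),int(4*k[0]+2)) for k in(u,w)],col,1)
    for y in(-74,0,74): L((0,y,12),(230,y,12),(0,255,0))
    L((-2,-74,10),(-2,74,10),(0,0,255)); L((190,-74,0),(190,74,0),(255,255,0)); L((230,-74,30),(230,74,30),(0,255,255))
    out.append(im[4*a:4*b,4*c:4*d])
h=max(i.shape[0] for i in out)
o2=np.vstack([cv2.resize(i,(800,int(800*i.shape[0]/i.shape[1]))) for i in out[:1]])
cv2.imwrite('pics/c_s.png',o2[:600] if o2.shape[0]<=600 else cv2.resize(out[0],(660,594)));cv2.imwrite('pics/c_t.png',cv2.resize(out[1],(740,592)))
E
```

```text
[ 0.578  -0.1005  0.0285  1.6164] 92.61213293089823
[[ 1.638   0.7438]
 [ 1.111   3.6952]
 [-0.644   0.3413]
 [ 0.4232 -0.9007]
 [ 3.8639  1.1439]
 [ 1.247   4.5947]
 [-1.9963  0.4665]
 [ 2.2159  3.7903]
 [-3.1752  1.5027]]
long_can [ 0.6142 -0.0824  0.0547]
short_can [ 0.5403 -0.0858  0.0547]
lip [0.5694 0.0879 0.0516]
seat [0.5688 0.1004 0.0723]
gutter [ 0.578  -0.1005  0.0285]
```

View pics/c_s.png

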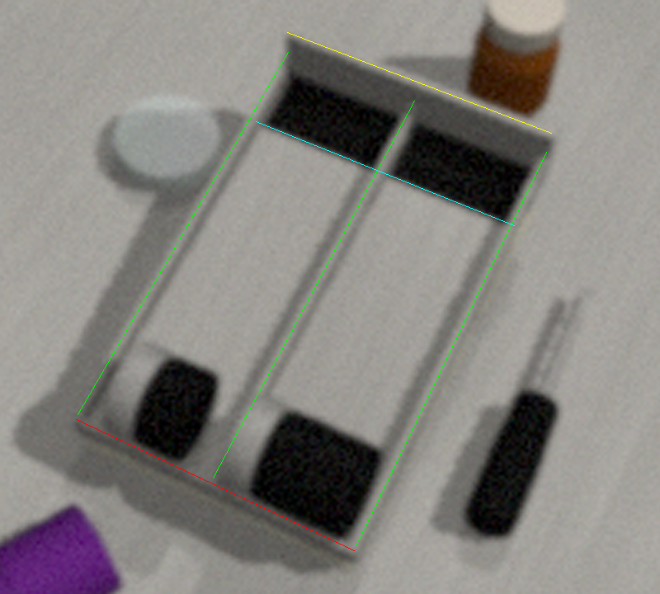

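View pics/c_t.png

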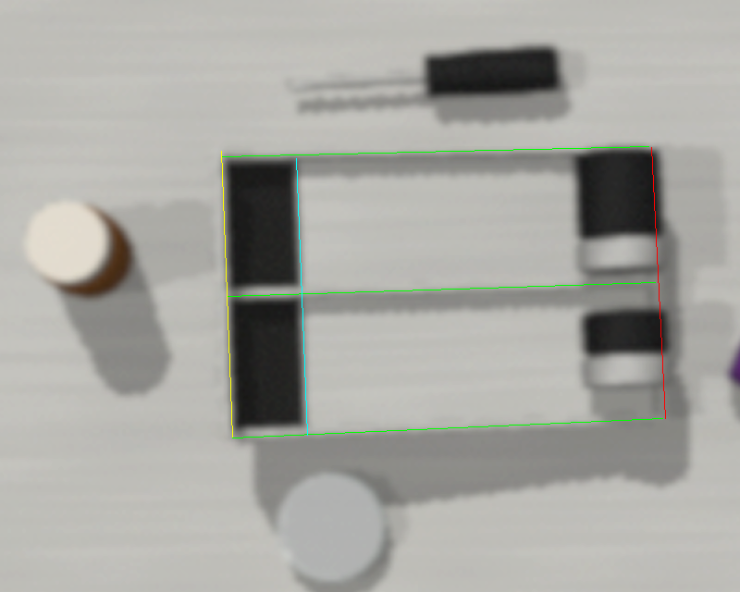

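```bash
python3 - <<'E'
from h import *
from scipy.optimize import least_squares
from scipy.spatial.transform import Rotation as R
np.set_printoptions(precision=4,suppress=True)
s=ctrl.read_camera("scene");t=ctrl.read_camera("top");P=(s,t)
S=[((233,76,30),(288,37)),((233,-76,30),(552,140)),((-4,-76,10),(354,548)),((-4,76,10),(78,418)),((190,-72,0),(513,217)),((190,-2,0),(397,170)),((190,72,0),(264,122))]
Tt=[((190,-72,0),(297,160)),((190,-2,0),(299,287)),((190,2,12),(300,298)),((190,74,12),(303,432)),((-2,76,10),(663,420)),((19.5,-37,46),(619,211)),((19.5,37,46),(624,350))]
O=[(0,m,(120+c[1]/3.3,200+c[0]/3.3)) for m,c in S]+[(1,m,(120+c[1]/3.7,140+c[0]/3.7)) for m,c in Tt]
def T(v): return R.from_euler('z',v[3])*R.from_euler('y',-np.radians(7)),v[:3]
def f(v):
    r,o=T(v); return np.concatenate([np.subtract(proj(P[i],r.apply(np.array(m)/1000)+o),c) for i,m,c in O])
v=least_squares(f,np.load('g.npy'),loss='soft_l1').x; np.save('g.npy',v)
print(v,np.degrees(v[3])); print(f(v).reshape(-1,2))
r,o=T(v)
for m in [(19.5,-37,24),(-4,-37,10),(-20,-37,30),(190,-37,0),(205,-37,19),(205,-37,43),(230,-37,30),(-2,0,12)]: print(m,r.apply(np.array(m)/1000)+o)
for n,c in(("purple",(219,356)),("turq",(142,361)),("turq",(187,400))): print(n,at_z(t,c,.024))
E
```

```text
[ 0.5772 -0.0976  0.0234  1.6084] 92.15307049043545
[[-2.6307  0.3966]
 [-2.2647  1.6717]
 [ 1.7134  0.3613]
 [-0.0277 -1.6587]
 [ 2.4504 -0.6438]
 [ 1.3854 -2.985 ]
 [ 0.4667 -0.5584]
 [ 0.0806 -1.5899]
 [ 0.8405 -0.9667]
 [-0.66   -0.8784]
 [-0.0732 -0.4672]
 [ 0.7023 -1.7996]
 [-0.9313  0.9952]
 [-0.5726  1.2774]]
(19.5, -37, 24) [ 0.6135 -0.0798  0.0496]
(-4, -37, 10) [ 0.6143 -0.1014  0.0328]
(-20, -37, 30) [ 0.615  -0.1197  0.0507]
(190, -37, 0) [0.6071 0.0922 0.0465]
(205, -37, 19) [0.6066 0.1048 0.0672]
(205, -37, 43) [0.6067 0.1019 0.091 ]
(230, -37, 30) [0.6057 0.1282 0.0812]
(-2, 0, 12) [ 0.5773 -0.1011  0.035 ]
purple [ 0.5324 -0.1835  0.024 ]
turq [ 0.6904 -0.1955  0.024 ]
turq [ 0.5978 -0.2745  0.024 ]
```

The crops show the long black can with its steel cap in the -y lane (far from the robot), lying at the ledge. The refit overlays to about 2 px. Gutter yaw is 92°, so uphill is world +y. I move over to a point behind the ledge.

>>> servo_tool --pt "0.25 0.4 0.6 0 0.67" --pt "0.25 0.8 1.2 0 1.34" --pt "0.25 1.2 1.8 0 2.0" --pt "0.25 1.65 2.4 0 2.7" --pt "0.25 2.05 3.0 0 3.35" --pt "0.25 2.45 3.55 0 4.0" --pt "0.25 2.9 4.1 0 4.7" --pt "0.25 3.3 4.7 0 5.35" --pt "0.25 3.7 5.3 0 6.0" --pt "0.25 4.1 5.9 0 6.7" --grip_force 20

```text
time: 2.53
eef_pos: [0.4502, -0.3744, 0.2315]
tcp_rot: [0.872, 0.49, 0.0, 0.0]
contact_force: [-0.1, -0.3, -0.5]
opening: 0.25
```

>>> servo_tool --pt "0.25 0.45 0.6 0 0.67" --pt "0.25 0.9 1.2 0 1.34" --pt "0.25 1.3 1.8 -0.2 2.0" --pt "0.25 1.75 2.4 -0.5 2.7" --pt "0.25 2.15 3.0 -0.8 3.35" --pt "0.25 2.6 3.6 -1.1 4.0" --pt "0.25 3.0 4.2 -1.4 4.7" --pt "0.25 3.4 4.7 -1.7 5.35" --pt "0.25 3.8 5.2 -2.0 6.0" --pt "0.25 4.1 5.6 -2.2 6.7"

```text
time: 3.37
eef_pos: [0.6148, -0.1485, 0.1422]
tcp_rot: [0.692, 0.722, 0.0, -0.0]
contact_force: [-0.2, -0.7, -0.4]
opening: 0.25
```

>>> servo_tool --pt "0.25 0 0 -0.4 0" --pt "0.25 0 0 -0.8 0" --pt "0.25 0 0 -1.2 0" --pt "0.25 0 0 -1.6 0" --pt "0.25 0 0 -2.0 0" --pt "0.25 0 0 -2.2 0" --pt "0.25 0 0 -2.3 0" --pt "0.25 0 0 -2.3 0" --pt "0.25 0 0 -2.3 0" --pt "0.25 0 0 -2.3 0"

```text
time: 4.2
eef_pos: [0.6157, -0.1489, 0.0516]
tcp_rot: [0.692, 0.722, 0.0, 0.001]
contact_force: [0.9, -0.8, -0.5]
opening: 0.249
```

```bash
python3 - <<'E'
from h import *
s=shot("scene","s3.png");t=shot("top","t3.png")
a=cv2.resize(s["frame"][200:340,200:400],(800,560),interpolation=cv2.INTER_CUBIC)
e=ctrl.get_state()["eef_pos"]; print(e)
r,c=proj(s,e); cv2.circle(a,(int((c-200)*4),int((r-200)*4)),4,(255,0,0),1)
cv2.imwrite('pics/c3.png',cv2.convertScaleAbs(a[:,:,::-1],alpha=1.5))
E
```

```text
[ 0.61556804 -0.14881864  0.05153388]
```

View pics/c3.png

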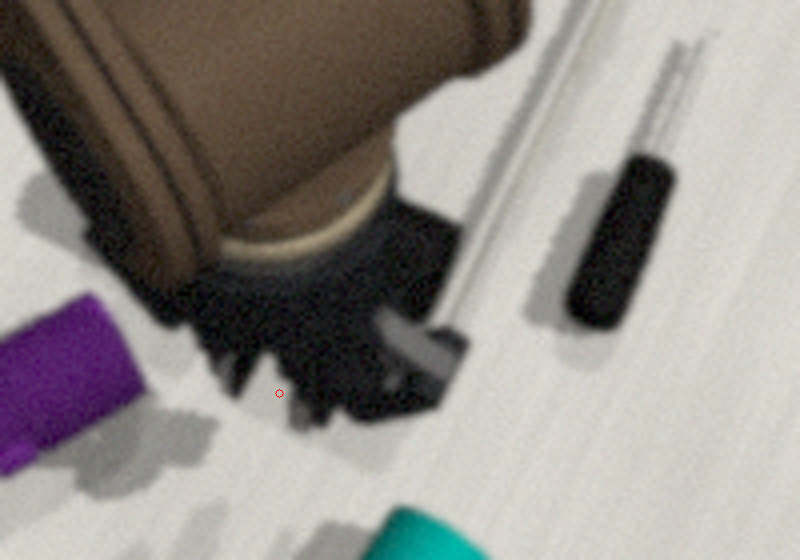

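The fingertips stand behind the ledge, about (237,395) and (305,425) in the crop. The projected TCP, about (279,393), falls between them. Everything nearby is clear. I lower slightly and close in.

>>> servo_tool --pt "0.25 0 0 -0.1 0" --pt "0.25 0 0.1 -0.2 0" --pt "0.25 0 0.2 -0.2 0" --pt "0.25 0 0.3 -0.2 0" --pt "0.25 -0.01 0.4 -0.2 0" --pt "0.25 -0.01 0.5 -0.2 0" --pt "0.25 -0.02 0.58 -0.2 0" --pt "0.25 -0.02 0.65 -0.2 0" --pt "0.25 -0.03 0.7 -0.2 0" --pt "0.25 -0.03 0.7 -0.2 0"

```text
time: 5.13
eef_pos: [0.6143, -0.1203, 0.0436]
tcp_rot: [0.692, 0.722, 0.0, 0.001]
contact_force: [0.0, -0.0, 0.5]
opening: 0.248
```

>>> servo_tool --pt "0.25 0 0.06 0.01 0" --pt "0.25 0 0.12 0.01 0" --pt "0.25 -0.01 0.18 0.02 0" --pt "0.25 -0.01 0.24 0.03 0" --pt "0.25 -0.01 0.3 0.04 0" --pt "0.25 -0.01 0.36 0.04 0" --pt "0.25 -0.02 0.42 0.05 0" --pt "0.25 -0.02 0.5 0.06 0" --pt "0.25 -0.02 0.55 0.06 0" --pt "0.25 -0.02 0.6 0.07 0"

```text
time: 5.97
eef_pos: [0.6165, -0.1003, 0.0504]
tcp_rot: [0.691, 0.722, 0.0, 0.006]
contact_force: [-1.5, -11.0, 11.3]
opening: 0.248
```

```bash
python3 - <<'E'
from h import *
s=shot("scene","s4.png");t=shot("top","t4.png")
e=ctrl.get_state()["eef_pos"]; print(e, ctrl.get_state()["contact_force"])
def crop(p,a,b,c,d):
    i=cv2.resize(p["frame"][a:b,c:d],(400,400),interpolation=cv2.INTER_CUBIC)
    r,q=proj(p,e); cv2.circle(i,(int((q-c)*400/(d-c)),int((r-a)*400/(b-a))),4,(255,0,0),1); return i
cv2.imwrite('pics/c4.png',cv2.convertScaleAbs(np.hstack([crop(s,200,300,230,330),crop(t,150,240,250,340)])[:,:,::-1],alpha=1.8))
print([(r["centre"],r["conf"]) for r in ctrl.landmark_of(t,"long_can")],[(r["centre"],r["conf"]) for r in ctrl.landmark_of(s,"long_can")])
E
```

```text
[ 0.61654967 -0.09997874  0.05055053] [ -1.94272342 -10.04999198  11.01011079]
[([141.7, 361.0], 0.83), ([216.3, 356.0], 0.82), ([185.5, 398.7], 0.63), ([179.4, 296.8], 0.49), ([199.2, 209.5], 0.25)] [([352.6, 297.5], 0.96), ([293.8, 211.5], 0.76), ([370.6, 215.2], 0.74), ([251.3, 296.1], 0.58)]
```

View pics/c4.png

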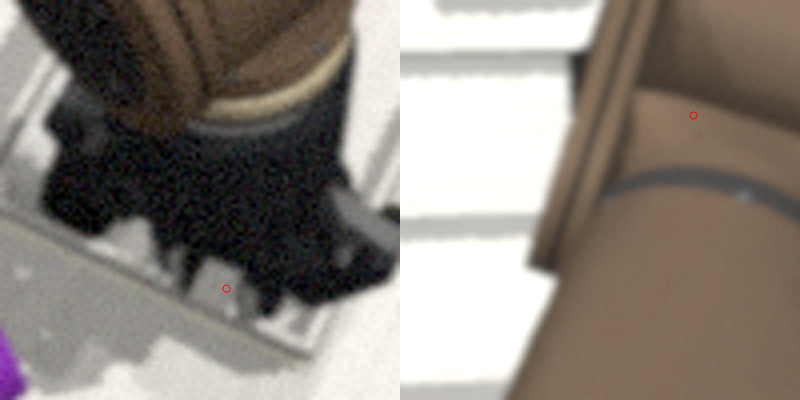

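The crop shows the fingertips about (180–265, 270–310) lying right at the ledge edge. The force of 11 N up and 11 N back means they ride on the ledge, so the real height is more than the fit. I raise by 6 mm and look at the force.

>>> servo_tool --pt "0.25 0 0 0.05 0" --pt "0.25 0 0 0.1 0" --pt "0.25 -0.02 0 0.15 0" --pt "0.25 -0.05 0 0.16 0" --pt "0.25 -0.07 0 0.16 0" --pt "0.25 -0.07 0 0.16 0" --pt "0.25 -0.07 0 0.16 0" --pt "0.25 -0.07 0 0.16 0" --pt "0.25 -0.07 0 0.16 0" --pt "0.25 -0.07 0 0.16 0"

```text
time: 7.0
eef_pos: [0.6136, -0.0999, 0.0567]
tcp_rot: [0.691, 0.722, 0.0, 0.005]
contact_force: [-0.2, -0.3, 0.1]
opening: 0.248
```

>>> servo_tool --pt "0.25 0 0.06 0.01 0" --pt "0.25 -0.01 0.14 0.02 0" --pt "0.25 -0.01 0.22 0.03 0" --pt "0.25 -0.01 0.3 0.04 0" --pt "0.25 -0.02 0.38 0.05 0" --pt "0.25 -0.02 0.46 0.06 0" --pt "0.25 -0.02 0.54 0.07 0" --pt "0.25 -0.02 0.62 0.08 0" --pt "0.25 -0.03 0.7 0.09 0" --pt "0.25 -0.03 0.76 0.09 0"

```text
time: 7.83
eef_pos: [0.6134, -0.0762, 0.0689]
tcp_rot: [0.69, 0.724, -0.005, 0.009]
contact_force: [-18.8, -16.3, 34.8]
opening: 0.248
```

```bash
python3 - <<'E'
from h import *
s=shot("scene","s5.png");t=shot("top","t5.png")
e=ctrl.get_state()["eef_pos"]; print(e, ctrl.get_state()["contact_force"])
def crop(p,a,b,c,d):
    i=cv2.resize(p["frame"][a:b,c:d],(400,400),interpolation=cv2.INTER_CUBIC)
    r,q=proj(p,e); cv2.circle(i,(int((q-c)*400/(d-c)),int((r-a)*400/(b-a))),4,(255,0,0),1); return i
cv2.imwrite('pics/c5.png',cv2.convertScaleAbs(np.hstack([crop(s,170,300,240,370),crop(t,120,240,200,320)])[:,:,::-1],alpha=2.2))
print([(r["centre"],r["conf"]) for r in ctrl.landmark_of(t,"long_can")],[(r["centre"],r["conf"]) for r in ctrl.landmark_of(s,"long_can")])
E
```

```text
[ 0.61336349 -0.07586224  0.06906019] [-18.04286657 -14.87350156  32.35817099]
[([144.0, 361.5], 0.97), ([187.7, 398.6], 0.94), ([221.3, 356.7], 0.59)] [([351.1, 300.8], 0.82), ([374.0, 214.1], 0.78), ([242.4, 298.5], 0.77), ([296.4, 212.6], 0.71)]
```

View pics/c5.png

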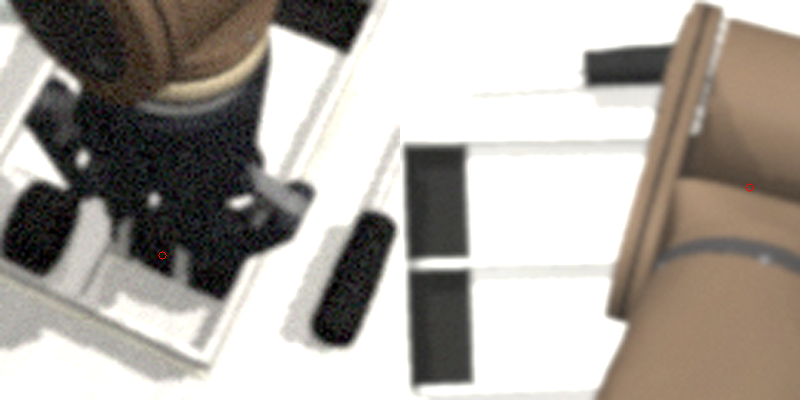

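Tip height above the axis (force direction 65°, tip about 15 mm over the can's axis) shows the fingertips were climbing the can, not the ledge. The scene crop has the can's black lower edge at about (130–225, 265–298) below the tips. I back off and up, and re-approach lower.

>>> servo_tool --pt "0.25 0 -0.15 0.15 0" --pt "0.25 0 -0.3 0.4 0" --pt "0.25 0 -0.5 0.6 0" --pt "0.25 0.01 -0.7 0.7 0" --pt "0.25 0.02 -0.95 0.7 0" --pt "0.25 0.03 -1.2 0.6 0" --pt "0.25 0.04 -1.45 0.4 0" --pt "0.25 0.05 -1.6 0.1 0" --pt "0.25 0.05 -1.6 -0.2 0" --pt "0.25 0.05 -1.6 -0.3 0"

```text
time: 8.87
eef_pos: [0.613, -0.1394, 0.0527]
tcp_rot: [0.69, 0.724, -0.006, 0.006]
contact_force: [-0.4, -0.7, -0.2]
opening: 0.25
```

```bash
python3 - <<'E'
from h import *
s=shot("scene","s6.png");t=shot("top","t6.png")
print(ctrl.get_state()["eef_pos"], ctrl.get_state()["contact_force"],ctrl.get_state()["tcp_rot"])
for q in("long_can","short_can"):
  for p in(t,s):print(q,[(r["centre"],r["conf"]) for r in ctrl.landmark_of(p,q)])
E
```

```text
[ 0.61356867 -0.13897495  0.05402519] [ 0.84477249 -0.07875762  1.14286784] [ 0.68979934  0.72394807 -0.00573608  0.00656943]
long_can [([176.4, 307.1], 0.83), ([185.5, 398.7], 0.64), ([142.1, 361.8], 0.58)]
long_can [([353.7, 301.1], 0.98), ([297.7, 211.8], 0.91), ([372.6, 216.1], 0.65), ([261.4, 290.4], 0.52)]
short_can [([213.5, 307.3], 0.46)]
short_can []
```

>>> servo_tool --pt "0.25 0.02 0 -0.1 0" --pt "0.25 0.05 0 -0.2 -0.1" --pt "0.25 0.05 0 -0.3 -0.1" --pt "0.25 0.05 0 -0.39 -0.1" --pt "0.25 0.05 0.1 -0.39 -0.1" --pt "0.25 0.05 0.2 -0.39 -0.1" --pt "0.25 0.04 0.3 -0.39 -0.1" --pt "0.25 0.04 0.4 -0.39 -0.1" --pt "0.25 0.04 0.5 -0.39 -0.1" --pt "0.25 0.04 0.5 -0.39 -0.1"

```text
time: 10.0
eef_pos: [0.6175, -0.1186, 0.0421]
tcp_rot: [0.692, 0.721, -0.005, 0.009]
contact_force: [-0.1, 0.3, 0.1]
opening: 0.25
```

>>> servo_tool --pt "0.25 0 0.05 0 0" --pt "0.25 0 0.1 0 0" --pt "0.25 0 0.15 0 0" --pt "0.25 0 0.2 0 0" --pt "0.25 -0.01 0.25 0 0" --pt "0.25 -0.01 0.3 0 0" --pt "0.25 -0.01 0.35 0 0" --pt "0.25 -0.01 0.4 0 0" --pt "0.25 -0.01 0.4 0 0" --pt "0.25 -0.01 0.4 0 0"

```text
time: 10.83
eef_pos: [0.6166, -0.1017, 0.0415]
tcp_rot: [0.692, 0.721, -0.004, 0.009]
contact_force: [0.6, -1.7, -0.1]
opening: 0.249
```

>>> servo_tool --pt "0.25 -0.01 0.06 0 0" --pt "0.25 -0.02 0.12 -0.01 0" --pt "0.25 -0.03 0.18 -0.02 0" --pt "0.25 -0.04 0.25 -0.03 0" --pt "0.25 -0.05 0.32 -0.04 0" --pt "0.25 -0.06 0.39 -0.05 0" --pt "0.25 -0.06 0.46 -0.05 0" --pt "0.25 -0.06 0.53 -0.05 0" --pt "0.25 -0.06 0.6 -0.05 0" --pt "0.25 -0.06 0.6 -0.05 0"

```text
time: 11.67
eef_pos: [0.6151, -0.0783, 0.0406]
tcp_rot: [0.692, 0.721, -0.004, 0.01]
contact_force: [-0.5, -2.5, 1.8]
opening: 0.247
```

>>> servo_tool --pt "0.25 -0.02 0.08 0 0" --pt "0.25 -0.03 0.18 0 0" --pt "0.25 -0.04 0.28 0 0" --pt "0.25 -0.05 0.38 0 0" --pt "0.25 -0.06 0.48 0 0" --pt "0.25 -0.06 0.58 0 0" --pt "0.25 -0.07 0.68 0 0" --pt "0.25 -0.07 0.78 0 0" --pt "0.25 -0.08 0.88 0 0" --pt "0.25 -0.08 0.95 0 0"

```text
time: 12.5
eef_pos: [0.6116, -0.0395, 0.0404]
tcp_rot: [0.692, 0.721, -0.004, 0.009]
contact_force: [0.1, -3.3, 3.1]
opening: 0.253
```

>>> servo_tool --pt "0.25 0 0.08 0.01 0" --pt "0.25 -0.01 0.18 0.02 0" --pt "0.25 -0.01 0.28 0.035 0" --pt "0.25 -0.01 0.38 0.045 0" --pt "0.25 -0.02 0.48 0.06 0" --pt "0.25 -0.02 0.58 0.07 0" --pt "0.25 -0.03 0.68 0.085 0" --pt "0.25 -0.03 0.78 0.095 0" --pt "0.25 -0.03 0.88 0.11 0" --pt "0.25 -0.04 0.95 0.12 0"

```text
time: 13.33
eef_pos: [0.6099, -0.0008, 0.0451]
tcp_rot: [0.692, 0.721, -0.004, 0.009]
contact_force: [0.4, -2.6, 2.9]
opening: 0.248
```

```bash
python3 - <<'E'
from h import *
s=shot("scene","s7.png");t=shot("top","t7.png")
e=ctrl.get_state()["eef_pos"]; print(e, ctrl.get_state()["contact_force"])
def crop(p,a,b,c,d):
    i=cv2.resize(p["frame"][a:b,c:d],(400,400),interpolation=cv2.INTER_CUBIC)
    r,q=proj(p,e); cv2.circle(i,(int((q-c)*400/(d-c)),int((r-a)*400/(b-a))),4,(255,0,0),1); return i
cv2.imwrite('pics/c7.png',cv2.convertScaleAbs(np.hstack([crop(s,130,260,250,380),crop(t,140,240,190,290)])[:,:,::-1],alpha=2.2))
print([(r["centre"],r["conf"]) for r in ctrl.landmark_of(t,"long_can")],[(r["centre"],r["conf"]) for r in ctrl.landmark_of(s,"long_can")])
E
```

```text
[ 6.09444934e-01 -2.12305162e-04  4.46355563e-02] [0.26695764 0.09892134 0.07409824]
[([187.8, 396.4], 0.69), ([219.7, 356.1], 0.65), ([141.0, 358.7], 0.56)] [([370.9, 214.2], 0.77), ([296.9, 211.7], 0.7), ([353.5, 299.1], 0.68), ([197.6, 321.7], 0.45), ([242.3, 360.0], 0.45)]
```

View pics/c7.png

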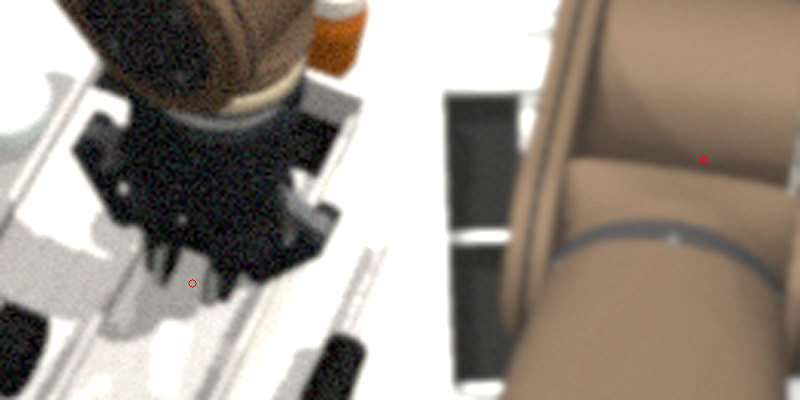

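The scene crop shows the tips at about (165,270) and (215,285) in the long can's lane, with the can hidden ahead of them. Forces are small, so I keep pushing.

>>> servo_tool --pt "0.25 0 0.08 0.01 0" --pt "0.25 -0.01 0.18 0.02 0" --pt "0.25 -0.01 0.28 0.035 0" --pt "0.25 -0.01 0.38 0.045 0" --pt "0.25 -0.02 0.48 0.06 0" --pt "0.25 -0.02 0.58 0.07 0" --pt "0.25 -0.03 0.68 0.085 0" --pt "0.25 -0.03 0.76 0.095 0" --pt "0.25 -0.03 0.84 0.105 0" --pt "0.25 -0.03 0.9 0.11 0"

```text
time: 14.37
eef_pos: [0.6097, 0.0337, 0.0506]
tcp_rot: [0.692, 0.722, -0.004, 0.011]
contact_force: [-0.4, -6.5, 6.5]
opening: 0.252
```

>>> servo_tool --pt "0.25 0 0.05 0.01 0" --pt "0.25 0 0.1 0.01 0" --pt "0.25 -0.01 0.16 0.02 0" --pt "0.25 -0.01 0.22 0.03 0" --pt "0.25 -0.01 0.28 0.035 0" --pt "0.25 -0.01 0.34 0.04 0" --pt "0.25 -0.01 0.4 0.05 0" --pt "0.25 -0.02 0.46 0.055 0" --pt "0.25 -0.02 0.52 0.065 0" --pt "0.25 -0.02 0.55 0.07 0"

```text
time: 15.2
eef_pos: [0.6082, 0.0568, 0.0528]
tcp_rot: [0.692, 0.722, -0.004, 0.01]
contact_force: [-1.1, 0.9, -0.5]
opening: 0.247
```

>>> servo_tool --pt "0.25 0 0.04 0.01 0" --pt "0.25 0 0.08 0.01 0" --pt "0.25 0 0.12 0.02 0" --pt "0.25 0 0.16 0.02 0" --pt "0.25 -0.01 0.2 0.03 0" --pt "0.25 -0.01 0.24 0.03 0" --pt "0.25 -0.01 0.24 0.03 0" --pt "0.25 -0.01 0.24 0.03 0" --pt "0.25 -0.01 0.24 0.03 0" --pt "0.25 -0.01 0.24 0.03 0"

```text
time: 16.03
eef_pos: [0.6078, 0.0663, 0.054]
tcp_rot: [0.692, 0.721, -0.004, 0.01]
contact_force: [-0.0, -0.1, 0.3]
opening: 0.25
```

```bash
python3 - <<'E'
from h import *
s=shot("scene","s8.png");t=shot("top","t8.png")
print(ctrl.get_state()["eef_pos"], ctrl.get_state()["contact_force"])
a=cv2.resize(s["frame"][110:250,240:400],(800,600)[:2] if 0 else (640,560),interpolation=cv2.INTER_CUBIC)
cv2.imwrite('pics/c8.png',cv2.convertScaleAbs(a[:,:,::-1],alpha=2.2))
for q in("long_can","seat"):
  for p in(t,s):print(q,[(r["centre"],r["conf"]) for r in ctrl.landmark_of(p,q)])
E
```

```text
[0.60777411 0.06634233 0.05398672] [-0.37500833 -0.85889272  0.24483072]
long_can [([219.3, 354.4], 0.88), ([185.5, 399.5], 0.85), ([144.1, 362.9], 0.84)]
long_can [([297.8, 212.8], 0.87), ([354.7, 299.2], 0.81), ([372.5, 214.1], 0.75), ([168.0, 340.4], 0.61)]
seat []
seat [([161.3, 320.0], 0.63)]
```

View pics/c8.png

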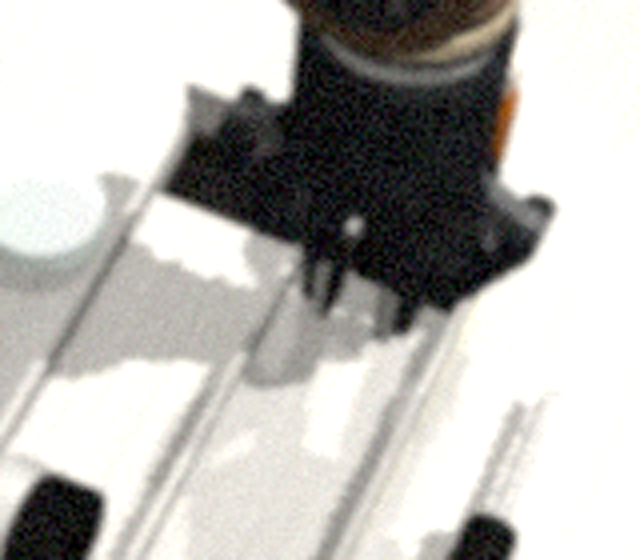

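>>> servo_tool --pt "0.25 0 -0.1 0 0" --pt "0.25 0 -0.2 0 0" --pt "0.25 0 -0.3 0 0" --pt "0.25 0.01 -0.5 0 0" --pt "0.25 0.02 -0.7 0 0" --pt "0.25 0.03 -0.9 0.1 0" --pt "0.25 0.04 -1.1 0.3 0" --pt "0.25 0.05 -1.3 0.7 0" --pt "0.25 0.05 -1.5 1.2 0" --pt "0.25 0.05 -1.7 1.7 0"

```text
time: 17.17
eef_pos: [0.6096, -0.0027, 0.123]
tcp_rot: [0.692, 0.721, -0.004, 0.009]
contact_force: [-0.7, 0.1, -0.4]
opening: 0.252
```

>>> servo_tool --pt "0.25 0 -0.4 0.7 0" --pt "0.25 -0.2 -1.0 1.4 0" --pt "0.25 -0.5 -1.7 2.0 0" --pt "0.25 -0.8 -2.4 2.5 0" --pt "0.25 -1.2 -3.1 2.8 0" --pt "0.25 -1.6 -3.8 3.0 0" --pt "0.25 -1.9 -4.5 3.0 0" --pt "0.25 -2.2 -5.2 3.0 0" --pt "0.25 -2.5 -5.9 3.0 0" --pt "0.25 -2.8 -6.5 3.0 0"

```text
time: 18.0
eef_pos: [0.4965, -0.2651, 0.2444]
tcp_rot: [0.693, 0.721, -0.004, 0.01]
contact_force: [-0.3, -0.0, -0.8]
opening: 0.253
```

```bash
python3 - <<'E'
from h import *
from scipy.spatial.transform import Rotation as R
s=shot("scene","s9.png");t=shot("top","t9.png")
print(ctrl.get_state()["time"],ctrl.get_state()["eef_pos"], ctrl.get_state()["contact_force"])
v=np.load('g.npy');r=R.from_euler('z',v[3])*R.from_euler('y',-np.radians(7))
X=r.apply([.205,-.037,.019])+v[:3]
for p in(t,s):print(proj(p,X),[(x["centre"],round(x["conf"],2)) for x in ctrl.landmark_of(p,"long_can")],[(x["centre"],round(x["conf"],2)) for x in ctrl.landmark_of(p,"short_can")])
a=[cv2.resize(p["frame"][i:i+150,j:j+150],(400,400),interpolation=cv2.INTER_CUBIC) for p,i,j in((s,130,220),(t,110,180))]
cv2.imwrite('pics/c9.png',cv2.convertScaleAbs(np.hstack(a)[:,:,::-1],alpha=1.7))
E
```

```text
18.1 [ 0.49590136 -0.26645045  0.24413569] [-0.18949542 -0.50158313 -0.93253904]
(np.float64(179.77288452726106), np.float64(211.9665679112524)) [([220.1, 355.4], 0.98), ([140.7, 361.4], 0.66), ([178.5, 211.6], 0.65), ([185.9, 398.6], 0.6), ([208.0, 308.0], 0.38), ([188.8, 164.5], 0.15)] [([212.5, 306.0], 0.75)]
(np.float64(168.0028478354505), np.float64(340.16338567417074)) [([351.5, 299.7], 0.9), ([370.9, 216.0], 0.87), ([170.1, 340.9], 0.81), ([293.1, 211.7], 0.63), ([244.4, 358.5], 0.59)] [([241.1, 248.8], 0.59)]
```

View pics/c9.png

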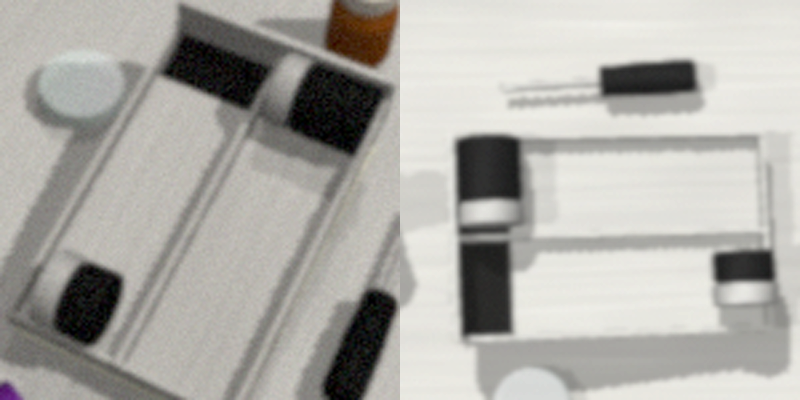

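The long can sits in the seat at the end stop (crop about (325,100) scene, (488,180) top). It lies within about 2 px of the seated prediction in both views. The short can is still at the ledge, and nothing else has moved.

```bash
python3 -c "
from plant import ctrl
print(ctrl.sign_off())"
```

```text
the job is handed in; nothing more can be done
None
```

The long can is in the sunken seat at the end stop, the fingers are clear of it, and the job is handed in. It took about 18 s of the 40 s allowed.

**How it went:** On the first push the fingertips were too high and started to climb the can. The wrist force reached about 35 N upward, roughly 42 N in total. That is well under the 120 N wrist limit. The 40 N limit covers the arm and gripper body, and the contact appeared to be at the fingertips, though I had no separate reading to confirm that.

I backed off, the can rolled back to the ledge, and I came in again lower. The readings I took on that push stayed under about 10 N until the can dropped in.

**Last checks:**
- **Long can:** it lies within about 2 px of where a seated can should appear in both camera views, and it stayed there after I withdrew.
- **Other objects:** the short can is still at its ledge. The jar, dish, screwdriver and the purple and turquoise look-alikes have not visibly moved.
- **Contact:** the force reading is near zero with the tool well away.
- **Disagreement:** the gutter fit differed by a few mm between its two versions, but this did not matter in the end.

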